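# Put the clean ware away at the dishwasher outlet

### The arm

A 6-joint arm with a two-finger parallel gripper is mounted at the origin on the work surface. World frame = base frame: x ahead of the robot, y to its left, z up, the work surface at z = 0. Lengths are in m, angles in rad, forces in N, time in s.
With the tool pointing down it reaches from about 0.3 to 0.95 m from the base axis. Payload 3.1 kg.
Tool frame: the origin (TCP) lies midway between the tips of the shut fingers; the grasp point (between the pads) lies 19 mm behind it (env.pinch_z is the distance from the TCP to the grasp point, in m); z points along the fingers, y is the line along which they close (so a half turn about z gives the same grasp; the last joint's range is limited). The gripper opens to 85 mm and grips with 20 to 120 N. Pads are 22 mm wide; open, the fingers measure 114 mm over their backs; the gripper's body (76 mm by 85 mm) begins 54 mm behind the grasp point. The pads swing forward as they close: fully open they stand 13 mm farther back than shut.
Start: joints at [-1.291, 0.308, 1.634, -0, 1.2, -0.07], TCP at [0.214, -0.587, 0.231] pointing down, gripper open.
Joint ranges: [-3.06, 3.06], [-0.79, 1.96], [0.05, 2.63], [-1.19, 4.34], [0.05, 2.64], [-2.94, 2.94]. Speed limits (rad/s): [2.79, 2.79, 3.14, 3.14, 3.14, 3.14].

### API

Orientations are given as a rotation vector (axis times angle).
In Python, from station import env gives the robot as it stands. Calls block until the motion is done:
- env.move_to(position, orientation): joint-space move of the TCP to a pose.
- env.move_linear(position, v=0.15, attitude=None): straight line of the TCP; attitude=None keeps the orientation; v is the mean speed in m/s.
- env.move_j(angles): joint-space move.
- env.move_gripper(opening, grip_force=None): finger opening in m; grip_force is the grip in N (None keeps the last); returns when the fingers have stopped.
- env.sleep(seconds).
- env.ik(position, orientation): joint angles nearest the present ones, or None.
- env.snapshot(name): name is "side" or "top" or "wrist"; returns a dict with "frame" (384x512x3 uint8, red, green, blue), "depth" (384x512 float32, m along the optical axis (not along the pixel's ray), 0 where there is no reading), "fx", "fy", "cx", "cy" (pixels), "dist_coeffs" ([k1, k2, p1, p2, k3] as OpenCV has them; the pictures are not rectified), "position" and "attitude" of the camera in the world. Camera axes: x right, y down, z forward; pixel columns grow to the right and rows downward; lengths in m; the calibration is good to about 2 mm. A picture is of the moment at which its call begins.
A pose or a line that the arm cannot do raises env.Unreachable and nothing moves.
- env.close_job(): hands the job in; it is judged then, once.
Readings, each from a call of its own:
- env.current_clock(): time.
- env.current_joint_pos(): joint angles.
- env.current_dq(): joint speeds.
- env.current_joint_efforts(): joint torques, N m.
- env.current_position(): TCP position.
- env.current_orientation(): TCP orientation.
- env.current_ft_force(): force on the tool from outside, world axes, zero at the start.
- env.current_wrist_torque(): the same for the moment, N m.
- env.current_finger_gap(): finger opening in m.
- env.current_gripper_force(): force on a finger pad.
Only numpy, scipy, OpenCV 4.12 (cv2) and the standard library are available. Lean on these libraries where they do the work, as an engineer would, in place of code of your own. Each camera call takes 0.05 s, during which the arm holds its last target. There are 200 camera calls.

### The job

Sort the clean ware on the dishwasher's outlet table into the three grey trays: the spoon and the fork lying flat, the right way up, side by side lengthways in the long undivided tray, the two white cups standing upright with one in each bay of the divided tray, and the steel jug standing upright in the small squarish tray. Set the cups and the jug down gently, do not drop or tip them, and leave the rinse-aid bottle and the sink plug where they are.

Things in the scene. Friction and masses are not known exactly. Their poses are not given: they have to be found in the camera images.
- tall_cup: Tall white ceramic cup without handle, open at the top, 61 mm outer diameter (straight-sided from 10 mm up), 90 mm high, wall 4 mm, about 0.24 kg. Origin at the centre of its underside, z up along its axis. Starts on the table in the nearer row, neighbours 95 to 145 mm off.
- small_cup: Small white ceramic espresso cup without handle, open at the top, 61 mm outer diameter (straight-sided from 14 mm up, narrower foot), 52 mm high, wall 4 mm, about 0.14 kg. Origin at the centre of its underside, z up along its axis. Starts on the table in the nearer row, neighbours 95 to 145 mm off.
- jug: Steel milk jug, open at the top, about 0.2 kg: straight round body, diameter 58 mm, height 75 mm; looped handle out to 51 mm from the axis along its own +y, small lip out to 35 mm at -y. Grip the body along its own x. Origin at the centre of its underside, z up; its x is within 0.6 rad of world x. Starts on the table in the nearer row, neighbours 95 to 145 mm off.
- spoon: Spoon with black handle and a round steel bowl, 150 mm long, lying flat, bowl up, 0.04 kg. Origin at mid-length, underside; own x from handle to the bowl, z up. Handle 12 mm wide, 8 thick, from x = -75 to +20 mm; bowl 37 mm wide, 8 mm high, centred at x = +56 mm. Balances near its origin. Bowl within 0.4 rad of world +x. Starts on the table in the nearer row, neighbours 95 to 145 mm off.
- fork: Fork with black handle and four steel tines, 150 mm long, lying flat, 0.04 kg. Origin at mid-length, underside; own x from handle to the tines, z up. Handle 12 mm wide, 8 thick, from x = -75 to +20 mm; head 24 mm wide, 5 mm high, from x = +35 to +75 mm. Balances near its origin. Tines within 0.4 rad of world -x. Starts on the table in the nearer row, neighbours 95 to 145 mm off.
- cutlery_tray: Long undivided grey plastic tray for cutlery, 130 mm along its x by 200 mm along its y, rim 20 mm high, walls and floor 4 mm thick (inside 122 by 192 mm). Its long way is its own y, which lies within 0.15 rad of world y. Fixed in the farther row: left, middle or right. Origin at the middle of its underside, on the table; z up.
- cup_tray: Grey plastic tray for cups, 120 mm along its x by 210 mm along its y, rim 16 mm high, walls and floor 4 mm thick; a cross wall (14 mm high, 4 thick) parts it into two bays of 112 by 99 mm, centred at y = +51.5 and -51.5 mm of the tray. Its y lies within 0.15 rad of world y. Fixed in the farther row: left, middle or right. Origin at the middle of its underside, on the table; z up.
- jug_tray: Small squarish undivided grey plastic tray for the jug, 125 mm along its x by 135 mm along its y, rim 16 mm high, walls and floor 4 mm thick (inside 117 by 127 mm). Its y lies within 0.35 rad of world y. Fixed in the farther row: left, middle or right. Origin at the middle of its underside, on the table; z up.
- rinse_bottle: Bystander: small white plastic bottle with a blue cap, 48 mm in diameter, 115 mm high, standing upright. Origin at the centre of its underside. Stays where it is. Starts on the table in the nearer row, neighbours 95 to 145 mm off.
- sink_plug: Bystander: round black rubber sink plug, 48 mm in diameter, 14 mm thick, with a small knob on top to 22 mm. Origin at the centre of its underside. Stays where it is. Starts on the table in the nearer row, neighbours 95 to 145 mm off.
Things that resemble listed ones, but are neither listed nor needed, are in the scene too. Leave any red look-alike of the small_cup alone. Leave any red look-alike of the tall_cup alone.

How it is judged:
At the end, for the whole second after the job is handed in: Cups upright on the floor of the divided tray, one per bay, within 25 mm of its middle; jug upright on the floor of the squarish tray; spoon and fork flat, right way up, on the floor of the long tray, within 0.4 rad of lengthways and 24 mm of mid-length, not stacked; all at rest (((x of tall_cup in the frame of cup_tray between -0.026 and 0.026 m and y of tall_cup in the frame of cup_tray between 0.026 and 0.076 m and z of tall_cup in the frame of cup_tray between 0 and 0.009 m and x of small_cup in the frame of cup_tray between -0.026 and 0.026 m and y of small_cup in the frame of cup_tray between -0.076 and -0.026 m and z of small_cup in the frame of cup_tray between 0 and 0.009 m) or (x of tall_cup in the frame of cup_tray between -0.026 and 0.026 m and y of tall_cup in the frame of cup_tray between -0.076 and -0.026 m and z of tall_cup in the frame of cup_tray between 0 and 0.009 m and x of small_cup in the frame of cup_tray between -0.026 and 0.026 m and y of small_cup in the frame of cup_tray between 0.026 and 0.076 m and z of small_cup in the frame of cup_tray between 0 and 0.009 m)) and linear speed of each of tall_cup, small_cup, jug, spoon, fork below 0.02 m/s and angle between each of tall_cup, small_cup, jug, spoon, fork's own z axis and vertical below 0.12 rad and x of jug in the frame of jug_tray between -0.034 and 0.034 m and y of jug in the frame of jug_tray between -0.039 and 0.039 m and z of jug in the frame of jug_tray between 0 and 0.009 m and x of spoon in the frame of cutlery_tray between -0.055 and 0.055 m and y of spoon in the frame of cutlery_tray between -0.024 and 0.024 m and z of spoon in the frame of cutlery_tray between 0 and 0.009 m and angle between the x axis of each of spoon, fork and the y axis of cutlery_tray, either way round below 0.4 rad and x of fork in the frame of cutlery_tray between -0.055 and 0.055 m and y of fork in the frame of cutlery_tray between -0.024 and 0.024 m and z of fork in the frame of cutlery_tray between 0 and 0.009 m); the robot touches nothing.
It fails at once if the rinse-aid bottle is shoved by more than 25 mm or knocked over (distance of rinse_bottle from where it was at the start of the episode above 0.025 m or angle between rinse_bottle's own z axis and vertical above 0.6 rad).
It fails at once if the sink plug is shoved by more than 25 mm or knocked over (distance of sink_plug from where it was at the start of the episode above 0.025 m or angle between sink_plug's own z axis and vertical above 0.6 rad).
It fails at once if the tall cup is dropped (moves faster than 0.8 m/s while the fingers are off it, as after a fall of more than 30 mm) or tips past 60 degrees ((contact force between the fingers and tall_cup below 0.05 N and linear speed of tall_cup above 0.8 m/s) or angle between tall_cup's own z axis and vertical above 1.05 rad).
It fails at once if the small cup is dropped (moves faster than 0.8 m/s while the fingers are off it, as after a fall of more than 30 mm) or tips past 60 degrees ((contact force between the fingers and small_cup below 0.05 N and linear speed of small_cup above 0.8 m/s) or angle between small_cup's own z axis and vertical above 1.05 rad).
It fails at once if the jug is dropped (moves faster than 0.8 m/s while the fingers are off it, as after a fall of more than 30 mm) or tips past 60 degrees ((contact force between the fingers and jug below 0.05 N and linear speed of jug above 0.8 m/s) or angle between jug's own z axis and vertical above 1.05 rad).
It also fails if it takes over 144 s, if anything falls off the work surface, if the arm or the gripper's body presses on something with over 40 N, if the wrist force passes 120 N, or if a joint passes its speed limit or range.

## Working session

There is one attempt and no reset: what is moved stays moved. The work goes in short steps, each a Python script; the robot and the scene stay as the last script left them, time stands still between calls to the robot, and variables do not carry over. Pictures are saved under pics/ and viewed, at most 14 in all, crops included, and the job is handed in when it is done.

```bash
ls; mkdir -p pics; python3 - <<'E'
from station import env
import cv2,numpy as np
for n in("top","side"):
    s=env.snapshot(n); cv2.imwrite(f"pics/{n}0.png",cv2.resize(s["frame"][:,:,::-1],(768,576)))
    np.savez(f"pics/{n}0.npz",**s)
    print(n,s["fx"],s["fy"],s["cx"],s["cy"],s["dist_coeffs"],s["position"],s["attitude"])
E
```

```text
pics
top 381.9311266868434 381.9311266868434 259.563243799063 194.49836784332956 [-0.0464297  0.         0.         0.         0.       ] [0.29570591 0.01813774 0.97648793] [-2.14520169  2.14290772 -0.16779479]
side 389.4269989571976 389.4269989571976 260.65881223852784 187.27969461454776 [-0.00575239  0.          0.          0.          0.        ] [-0.09506727  0.50465353  0.87118068] [-1.12670497  2.44746152 -0.95511623]
```

View pics/top0.png

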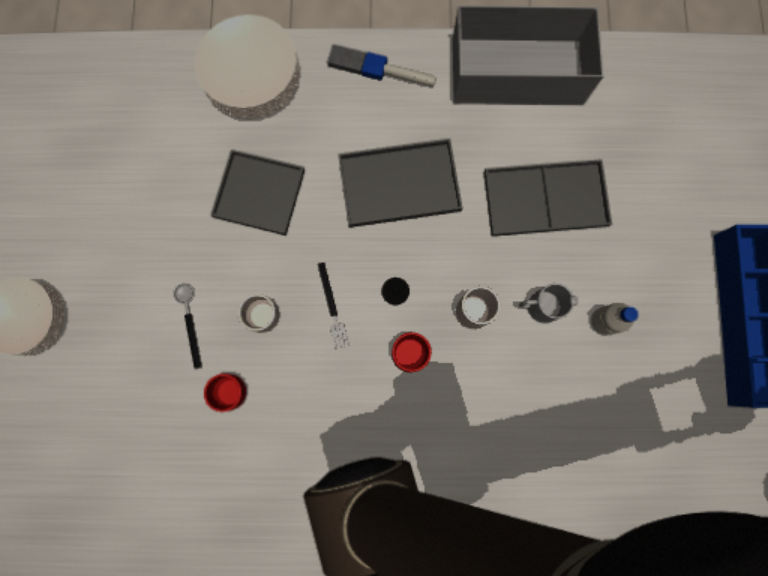

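View pics/side0.png

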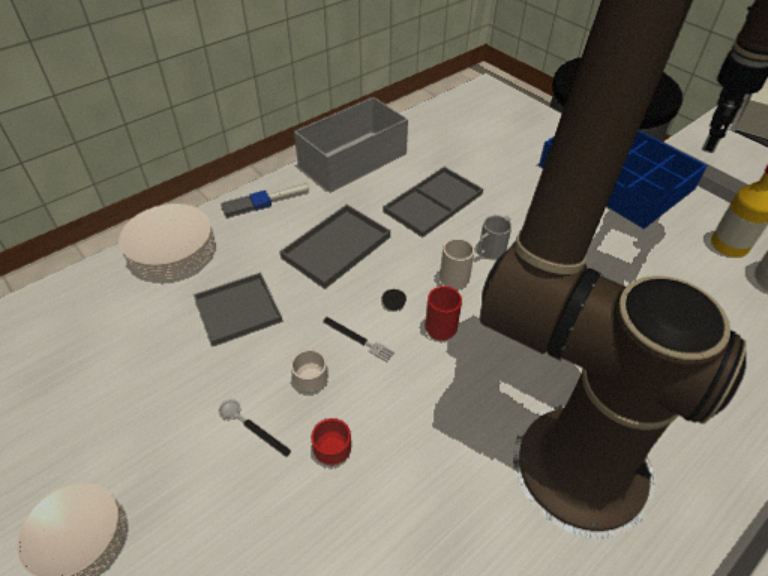

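Top view (768-px picture):
- Cup candidates: white small cup at (260,314), red look-alike at (226,392); white tall cup at (479,306), red look-alike at (411,352).
- Spoon at (190,325); fork at (333,306), not the brush at (380,65).
- Jug at (547,302), with its handle to image left; bottle at (615,318); plug at (396,291).
- Trays: jug tray at (258,193), cutlery tray at (401,183), cup tray at (548,198). The crate at (527,55) is not needed.

By the description I choose the white cups. Next I measure and take one close crop.

```bash
cat >h.py <<'E'
import cv2,numpy as np
from scipy.spatial.transform import Rotation as R
def cal(s): return np.array([[s["fx"],0,s["cx"]],[0,s["fy"],s["cy"]],[0,0,1.]]),np.array(s["dist_coeffs"],float)
def rays(s,uv):
    K,d=cal(s); n=cv2.undistortPoints(np.array(uv,float).reshape(-1,1,2),K,d).reshape(-1,2)
    return np.c_[n,np.ones(len(n))]@R.from_rotvec(s["attitude"]).as_matrix().T
def cloud(s):
    v,u=np.mgrid[:384,:512]
    return (s["position"]+rays(s,np.c_[u.ravel(),v.ravel()])*s["depth"].reshape(-1,1)).reshape(384,512,3)
def on_plane(s,uv,z):
    r=rays(s,uv); p=np.array(s["position"]); return p+r*((z-p[2])/r[:,2])[:,None]
E
python3 - <<'E'
from h import *
s=dict(np.load("pics/top0.npz")); P=cloud(s); f=s["frame"]
print("table z",np.median(P[150:160,20:130,2]))
m=((P[...,2]>.004)&(s["depth"]>0)).astype(np.uint8); m[300:]=0
n,L,st,c=cv2.connectedComponentsWithStats(m)
for i in range(1,n):
    if st[i,4]<40: continue
    q=P[L==i]; zt=np.percentile(q[:,2],97); rim=q[q[:,2]>zt-.006]
    (cx,cy),(w,h),a=cv2.minAreaRect((rim[:,:2]*1000).astype(np.float32))
    print(np.round(c[i]*1.5),st[i,4],"ztop%.3f"%zt,"rect c(%.1f %.1f) %.0fx%.0f a%.1f"%(cx,cy,w,h,a),"rgb",np.median(f[L==i],0))
crop=f[165:255,100:430,::-1]; cv2.imwrite("pics/crop1.png",cv2.resize(crop,(792,216),interpolation=cv2.INTER_CUBIC))
crop=f[165:275,100:230,::-1]; a=cv2.resize(crop,None,fx=5,fy=5,interpolation=cv2.INTER_CUBIC); cv2.imwrite("pics/crop_l.png",a)
crop=f[165:255,230:390,::-1]; a=cv2.resize(crop,None,fx=5,fy=5,interpolation=cv2.INTER_CUBIC); cv2.imwrite("pics/crop_r.png",a)
E
```

```text
table z -0.0007403325191944199
[527.  53.] 4869 ztop0.101 rect c(858.6 -221.6) 135x242 a0.2 rgb [47. 45. 44.]
[248.  66.] 3809 ztop0.056 rect c(847.2 267.5) 178x178 a19.7 rgb [163. 156. 141.]
[373.  65.] 869 ztop0.022 rect c(858.1 28.9) 199x42 a74.5 rgb [69. 67. 81.]
[400. 182.] 2274 ztop0.022 rect c(639.9 -2.8) 132x201 a8.6 rgb [75. 73. 68.]
[258. 191.] 1335 ztop0.018 rect c(623.3 246.6) 135x127 a76.1 rgb [73. 71. 66.]
[547. 197.] 2503 ztop0.018 rect c(614.1 -263.4) 122x211 a4.7 rgb [74. 72. 67.]
[744. 312.] 3664 ztop0.072 rect c(400.2 -583.5) 56x300 a87.9 rgb [ 5. 13. 30.]
[330. 302.] 244 ztop0.010 rect c(424.6 114.0) 146x23 a14.4 rgb [29. 27. 27.]
[ 28. 316.] 1899 ztop0.047 rect c(400.0 618.8) 129x92 a6.2 rgb [161. 152. 138.]
[395. 290.] 268 ztop0.022 rect c(444.6 5.2) 39x40 a27.0 rgb [14. 13. 12.]
[189. 325.] 274 ztop0.011 rect c(385.6 361.4) 148x35 a8.9 rgb [22.  20.5 20. ]
[550. 303.] 594 ztop0.077 rect c(420.6 -251.5) 57x57 a38.9 rgb [57. 54. 52.]
[478. 307.] 618 ztop0.092 rect c(410.9 -128.1) 59x59 a90.0 rgb [105.5  96.   88. ]
[258. 313.] 525 ztop0.053 rect c(404.3 231.2) 60x59 a3.0 rgb [142. 131. 120.]
[613. 318.] 527 ztop0.117 rect c(393.9 -353.7) 21x23 a1.7 rgb [67. 64. 73.]
[411. 352.] 520 ztop0.092 rect c(338.3 -18.8) 60x58 a89.7 rgb [148.5  29.   27.5]
[224. 392.] 545 ztop0.053 rect c(274.7 280.3) 60x59 a56.7 rgb [110.  19.  17.]
```

View pics/crop_l.png

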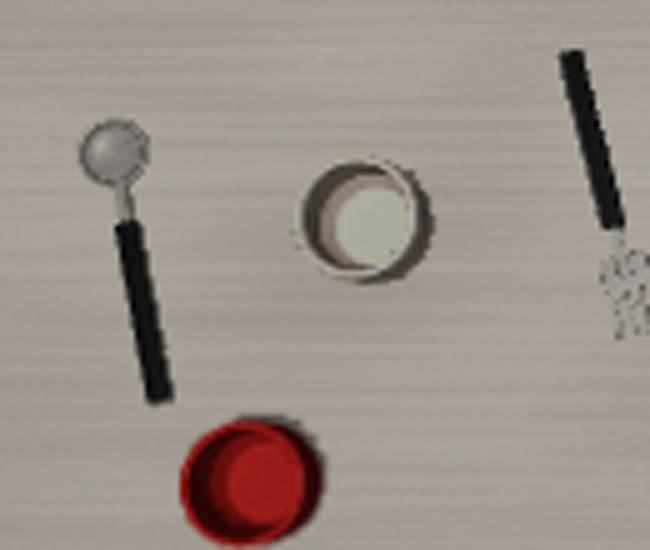

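View pics/crop_r.png

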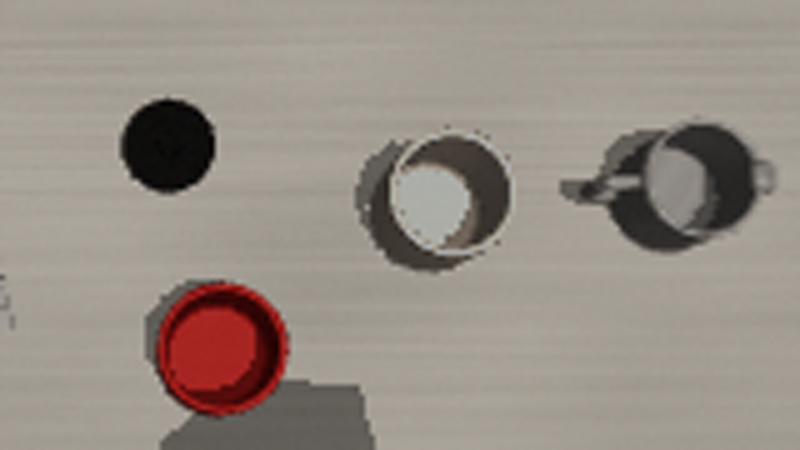

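The crops confirm the white cups, with red ones beside them. Crop_l shows the spoon butt at (160,402), its bowl at (115,152) and the fork butt at (571,50). Crop_r shows the jug rim centre at (703,178) and lip at (765,176), so the handle points along about +y. Next I compute the final poses and check the IK.

```bash
cat >>h.py <<'E'
def ori(psi):
    c,s=np.cos(psi),np.sin(psi)
    return R.from_matrix(np.array([[-s,c,0],[c,s,0],[0,0,-1.]])).as_rotvec()
def best(env,p,psi):
    """the half turn that keeps the last joint nearest its middle"""
    o=[]
    for k in(-1,0,1):
        q=env.ik(p,ori(psi+k*np.pi))
        if q is not None:o.append((abs(q[5]),psi+k*np.pi))
    return min(o)[1]
HI=.25
def carry(env,name,pick,ppsi,zp,opening,place,lpsi,zl,rel,force):
    """pick at xy with fingers closing along ppsi (TCP height zp); set down at place"""
    ppsi=best(env,[*pick,HI],ppsi)
    if lpsi is None or True:
        lpsi=best(env,[*place,HI],lpsi)
    env.move_gripper(opening)
    env.move_to([*pick,HI],ori(ppsi)); env.move_linear([*pick,zp],v=.12)
    env.move_gripper(0,force); g=env.current_finger_gap()
    env.move_linear([*pick,HI],v=.12); g2=env.current_finger_gap()
    print(name,"gap %.4f %.4f force %.1f"%(g,g2,env.current_gripper_force()),flush=True)
    if g2<.006: raise SystemExit("missed")
    env.move_to([*place,HI],ori(lpsi))
    env.move_linear([*place,zl+.03],v=.15); env.move_linear([*place,zl],v=.03)
    print(" F",np.round(env.current_ft_force(),1))
    env.move_gripper(rel); env.sleep(.2); env.move_linear([*place,zl+.04],v=.08); env.move_linear([*place,HI],v=.2)
    print(" t",env.current_clock(),flush=True)
def tr(c,yaw,x,y):
    return [c[0]+x*np.cos(yaw)-y*np.sin(yaw),c[1]+x*np.sin(yaw)+y*np.cos(yaw)]
CUP=((.6141,-.2634),np.radians(4.7)); CUT=((.6399,-.0028),np.radians(8.6)); JUG=((.6233,.2466),np.radians(-13.9))
E
python3 - <<'E'
from h import *
from station import env
s=dict(np.load("pics/top0.npz"));P=cloud(s)
g=lambda x,y:(100+(x+.5)/5-.5,165+(y+.5)/5-.5)
a=on_plane(s,[g(160,402),g(127,222),g(571,50),g(613,228),g(115,152)],.008)[:,:2]
for b,h in((a[0],a[1]),(a[2],a[3])):
    d=h-b; L=np.linalg.norm(d); d/=L; print("len",L,"origin",b+d*.075,"yaw",np.arctan2(d[1],d[0]))
d=a[4]-a[0];print("spoon yaw via bowl",np.arctan2(d[1],d[0]),np.linalg.norm(d))
q=P.reshape(-1,3); d=q[:,:2]-[.4206,-.2515]; r=np.hypot(*d.T)
for n,k in(("lip",(q[:,2]>.06)&(r>.0305)&(r<.042)&(d[:,1]<0)),("handle",(q[:,2]>.012)&(r>.034)&(r<.056)&(d[:,1]>0))):
    m=d[k].mean(0);print(n,k.sum(),m,"angle",np.degrees(np.arctan2(m[1],m[0])),q[k][:,2].min(),q[k][:,2].max())
print(env.current_joint_pos(),env.current_orientation())
for c in((.411,-.128,0),(.614,-.315,.08),(.421,-.25,0),(.623,.247,-.24),(.385,.361,1.7),(.64,0,.15),(.404,.231,0)):
    psi=best(env,[c[0],c[1],HI],c[2]);print(c,psi,np.round(env.ik([c[0],c[1],HI],ori(psi)),2))
E
```

```text
len 0.0939584340541534 origin [0.38779772 0.35471741] yaw 0.23153765659168524
len 0.09541084307704271 origin [0.42347807 0.11454304] yaw -2.896055051603906
spoon yaw via bowl 0.2289366408324019 0.13114139990352416
lip 6 [ 0.00158706 -0.03163132] angle -87.12766920599948 0.07404527310429854 0.07840435148857594
handle 39 [-0.00151951  0.04330067] angle 92.00980305787279 0.020977785459827092 0.07172377918901651
[-1.29070128e+00  3.08931770e-01  1.63506855e+00 -1.80716891e-05
  1.19972645e+00 -6.96952993e-02] [-3.09157696e+00 -5.46293715e-01  3.78049786e-04]
(0.411, -0.128, 0) 0.0 [-0.4  -0.1   2.05 -0.    1.2  -0.4 ]
(0.614, -0.315, 0.08) 0.08 [-0.54  0.42  1.45 -0.    1.28 -0.62]
(0.421, -0.25, 0) 0.0 [-0.62  0.03  1.92 -0.    1.19 -0.62]
(0.623, 0.247, -0.24) -0.24 [ 0.31  0.38  1.5  -0.    1.26  0.55]
(0.385, 0.361, 1.7) 1.7 [ 0.67  0.1   1.84  0.    1.2  -1.03]
(0.64, 0, 0.15) 0.15 [-0.07  0.32  1.58 -0.    1.24 -0.22]
(0.404, 0.231, 0) 0.0 [ 0.43 -0.03  1.98 -0.    1.19  0.43]
```

```bash
python3 - <<'E'
from h import *
from station import env
c,y=CUP
carry(env,"tall",[.411,-.128],0,.040,.085,tr(c,y,0,-.0515),y,.045,.076,40)
s=env.snapshot("top");np.savez("pics/t1.npz",**s)
P=cloud(s);q=P[(P[...,2]>.086)&(P[...,2]<.1)&(abs(P[...,0]-.62)<.07)&(abs(P[...,1]+.3)<.08)]
print(q.shape,q.mean(0) if len(q) else "",tr(c,y,0,-.0515))
cv2.imwrite("pics/t1.png",s["frame"][:,:,::-1])
E
```

```text
tall gap 0.0602 0.0604 force 43.5
 F [ 0.6  0.5 -2.1]
 t 11.9667
(185, 3) [ 0.61708761 -0.31352717  0.09243887] [np.float64(0.618319833194447), np.float64(-0.3147268254211289)]
```

View pics/t1.png

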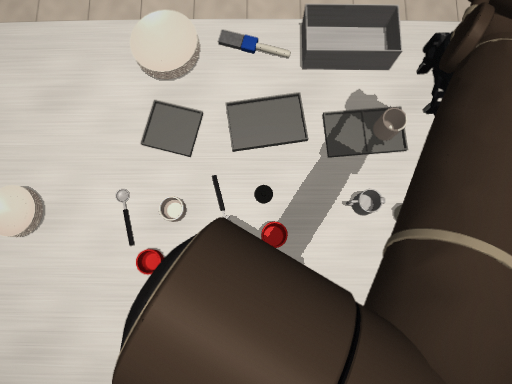

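The tall cup stands in the right bay at (390,122), within about 2 mm of its target. Next: the small cup and the jug.

```bash
python3 - <<'E'
from h import *
from station import env
c,y=CUP
carry(env,"small",[.4043,.2312],0,.018,.085,tr(c,y,0,.0515),y,.023,.076,40)
c,y=JUG
carry(env,"jug",[.4206,-.2515],.04,.027,.085,tr(c,y,0,-.008),y,.032,.076,40)
c,y=CUT
carry(env,"spoon",[.3878,.3547],.231+np.pi/2,.004,.05,tr(c,y,.027,0),y,.0085,.026,30)
s=env.snapshot("top");cv2.imwrite("pics/t2.png",cv2.resize(s["frame"][:,:,::-1],(768,576)))
E
```

```text
small gap 0.0608 0.0604 force 43.5
 F [ 0.3 -0.  -1.6]
 t 25.525
jug gap 0.0560 0.0559 force 42.7
 F [ 0.7 -0.1 -1.2]
 t 37.6583
spoon gap 0.0105 0.0103 force 29.3
 F [-0.9  0.  -0.4]
 t 51.025
```

View pics/t2.png

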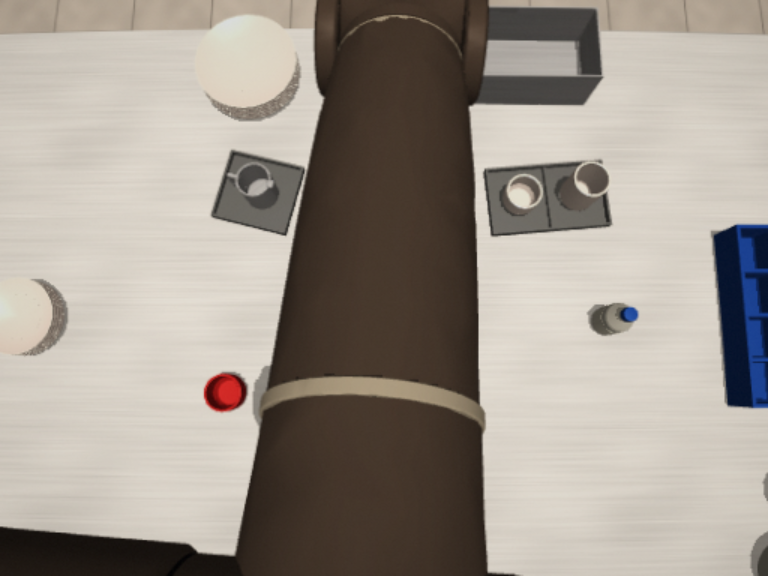

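The cups are in both bays at (523,193) and (590,180), and the jug is upright in its tray at (253,183). The spoon is hidden under the arm. Next: the fork, then a verification with the arm parked clear.

```bash
python3 - <<'E'
from h import *
from station import env
c,y=CUT
carry(env,"fork",[.4235,.1145],-2.896+np.pi/2,.004,.05,tr(c,y,-.027,0),y,.0085,.026,30)
env.move_j([-1.291,.308,1.634,0,1.2,-.07])
s=env.snapshot("top");f=s["frame"]
cv2.imwrite("pics/t3.png",cv2.resize(f[85:235,100:440,::-1],(800,353),interpolation=cv2.INTER_CUBIC))
cv2.imwrite("pics/t3c.png",cv2.resize(f[85:160,215:315,::-1],(800,600),interpolation=cv2.INTER_CUBIC))
np.savez("pics/t3.npz",**s)
P=cloud(s)
for n,(o,w),z in(("cup",CUP,.05),("jug",JUG,.05)):
    d=P[...,:2]-o; l=d@np.array([[np.cos(w),-np.sin(w)],[np.sin(w),np.cos(w)]])
    for t in((.052,.062),(.075,.084),(.088,.1)):
        q=l[(P[...,2]>t[0])&(P[...,2]<t[1])&(abs(l[...,0])<.07)&(abs(l[...,1])<.11)]
        for sg in(-1,1):
            k=q[q[:,1]*sg>0]
            if len(k)>20:print(n,t,sg,len(k),(k.min(0)+k.max(0))/2)
s=env.snapshot("side");cv2.imwrite("pics/s3.png",cv2.resize(s["frame"][60:300,100:420,::-1],(800,600),interpolation=cv2.INTER_CUBIC))
E
```

```text
fork gap 0.0107 0.0105 force 29.2
 F [-0.2  0.2  0.4]
 t 64.3083
cup (0.052, 0.062) -1 81 [-0.00160773 -0.04856332]
cup (0.052, 0.062) 1 131 [0.00019004 0.05182685]
cup (0.075, 0.084) -1 77 [-0.00234567 -0.04875755]
cup (0.088, 0.1) -1 162 [-0.00063971 -0.05069662]
jug (0.052, 0.062) -1 33 [-0.00152634 -0.01872943]
jug (0.052, 0.062) 1 33 [-0.00142026  0.01984809]
jug (0.075, 0.084) -1 79 [-8.94221838e-05 -2.20358791e-02]
jug (0.075, 0.084) 1 43 [-0.00088446  0.01275762]
```

View pics/t3c.png

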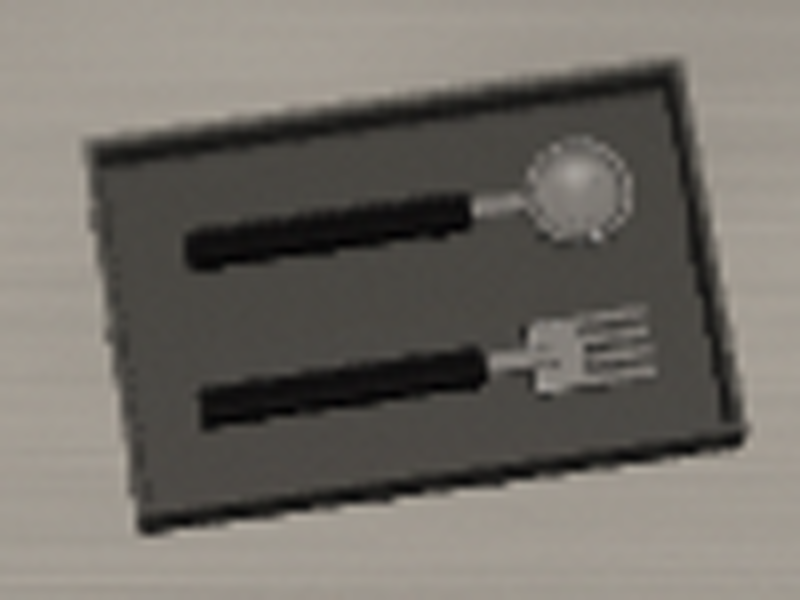

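View pics/s3.png

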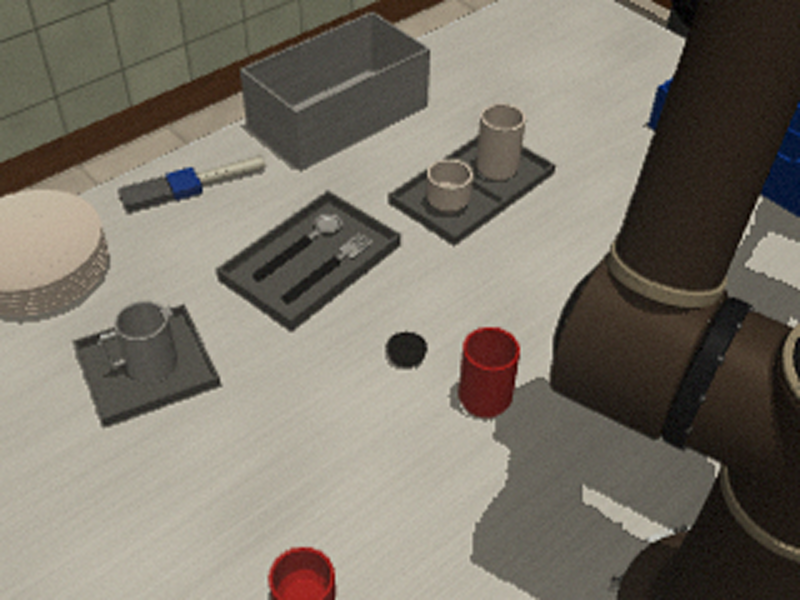

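The close crop shows the spoon (bowl at (580,190)) and the fork (tines at (610,350)) flat, parallel and centred in the long tray. The side view shows both cups and the jug upright in their trays. I'm handing in.

```bash
python3 -c "
from station import env
print(env.close_job())"
```

```text
the job is handed in; nothing more can be done
None
```

Job handed in at about 65 s on the robot's clock: the final pictures show both cups, the jug, the spoon and the fork placed as asked, with the bottle and the plug not moved; the judge's verdict was not shown.

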